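Cartridge changeover at the dispensing cupboard

TASK

Hang the used adhesive cartridge from the bench stand in the holder on the inside of the open left cupboard door and let go of it, then push that door shut from the outside with light fingertip pressure, without gripping it, until its roller catch snaps and holds it. Then pull the right-hand door open through its catch and leave it standing wide open so that the next cartridge can be taken. Leave the other things on the bench where they are.

Things in the scene. Friction and masses are not known exactly. Their poses are not given: they have to be found in the camera images.
- cap (a point): Centre of the grey cap (34 mm across, 38 mm high, 19 mm above its underside) of the loose upright cartridge; below it a white barrel 22 mm across, 75 mm long, cone-tipped (tip 94 mm below this point). Hangs by the cap's underside. z axis: the cartridge's axis, up. 50 to 100 g. Grip the cap's sides from above.
- stand_hole (a point): Fixed aluminium bench stand left or right of the cupboard, 85 mm high, top plate 56 by 60 mm with a 27 mm through hole; this point is the hole's centre at the plate's top face. The cartridge hangs in it at the start (cap's centre 19 mm above this point).
- left_door_holder (a point): Centre of the 27 mm through hole in the cartridge holder inside the left door, at the top face of its 6 mm plate (52 by 56 mm), on which a hung cartridge's cap rests. 88 mm from the hinge along the door, 47 mm behind the door's front face (32 mm off the leaf's inner face), 47 mm below the door's top edge; swings with the door.
- cabinet: Fixed white steel bench cupboard 400 mm wide, 170 deep, 245 high; origin at the middle of its underside, x into the cupboard (doors face -x), y to the left. Each inset door has a sprung roller catch behind its top free corner, and a hard rubber buffer where it comes home.
- left_door_hinge (a point): On the left door's vertical hinge axis at the cupboard's front left corner, at handle height, 370 mm from the right hinge; both hinges lie in the closed doors' front plane. The door leaf is 182 mm wide, 215 high (top edge 232 mm above the bench), 15 thick; its front face passes through the axis.
- left_door_handle (a point): Middle of the left door's handle: a level steel bar 10 mm thick, 60 mm long, with a post to the door at each end, 42 mm out from the door's front face, 135 mm from the hinge axis along the door, 13 mm below the door's top edge (26 mm below the cupboard's top).
- left_door (a joint): Left door angle, rad: 0 flush, grows opening; starts 1.2 to 1.55; swings easily. Catch set differently each time: home (solid) is anywhere from -0.065 to 0.065. At the handle its push-back starts 0.13 before home, grows to 11-15 N, drops as the door snaps home. Released short of it, it swings out again beyond 0.07. Over 22 N of robot contact on this door is too hard; do not pinch its handle.
- right_door_hinge (a point): On the right door's vertical hinge axis, at the cupboard's front right corner, at handle height. The right door is the mirror image of the left one.
- right_door_handle (a point): Middle of the right door's handle bar, like the left: 10 mm thick, 60 mm long, parallel to the door, 42 mm out from its front face, 135 mm from the hinge axis, 13 mm below the door's top edge. Can be gripped across (one finger behind the bar) or hooked from above.
- right_door (a joint): Right door angle, rad: 0 shut and caught, as at the start; grows as it opens towards the robot, 1.9 at most. 12 to 16 N at the handle pulls it through its catch; free after the first 0.04, it then stays where it is left. Wide open: over 1.05 (60 degrees).
- tip_jar: White plastic jar with a black lid, 60 mm across, 85 mm high, on the other side of the cupboard than the stand; origin at the middle of its underside. A bystander.
- parts_bin: Open grey plastic bin 90 by 120 by 40 mm on the bench beside the cupboard; origin at the middle of its underside. A bystander.
- driver: Screwdriver lying on the bench beside the cupboard. A bystander.
Things that resemble listed ones, but are neither listed nor needed, are in the scene too. What is shaped like the part that bears cap but blue or purple is not meant.

How it is judged:
On the way, in this order (a step that is already met when the one before it is completed fails the run):
1. the cartridge hangs in the left door's holder, let go, with the door still open (horizontal distance between cap and left_door_holder below 0.004 m and z of cap in the frame of left_door_holder between 0.015 and 0.023 m and angle between cap's own z axis and vertical below 0.12 rad and value of joint left_door above 0.5 rad and contact force between the fingers and cartridge below 0.1 N), for 0.2 s.
2. the left door has snapped shut and stays so with nothing pressing it (value of joint left_door below 0.069 rad and contact force between each of the fingers, the arm and left_door below 0.2 N), for 0.5 s.
3. the right door has been pulled open (value of joint right_door above 1.05 rad), for 0.1 s.
At the end, for the whole second after the job is handed in: cartridge upright in the left door's holder (within 4 mm of the hole's centre, cap on the plate); left door caught shut (angle under 0.069 rad) and still; right door open more than 1.05 rad and still; all let go (horizontal distance between cap and left_door_holder below 0.004 m and z of cap in the frame of left_door_holder between 0.015 and 0.023 m and angle between cap's own z axis and vertical below 0.12 rad and value of joint left_door below 0.069 rad and velocity of joint left_door between -0.05 and 0.05 rad/s and value of joint right_door above 1.05 rad and velocity of joint right_door between -0.1 and 0.1 rad/s); the robot touches nothing.
It fails at once if the left door is pressed with more than 22 N (contact force between any of the fingers, the arm and left_door above 22 N).
It fails at once if a bystander is moved by more than 20 mm (distance of any of tip_jar, parts_bin, driver from where it was at the start of the episode above 0.02 m).
It also fails if it takes over 72 s, if anything falls off the work surface, if the arm or the gripper's body presses on something with over 40 N, if the wrist force passes 120 N, or if a joint passes its speed limit or range.

ROBOT

A 6-joint arm with a two-finger parallel gripper is mounted at the origin on the work surface. World frame = base frame: x ahead of the robot, y to its left, z up, the work surface at z = 0. Lengths are in m, angles in rad, forces in N, time in s.
With the tool pointing down it reaches from about 0.375 to 0.75 m from the base axis. Payload 9 kg.
Tool frame: the origin (TCP) lies midway between the tips of the shut fingers; the grasp point (between the pads) lies env.grasp_offset behind it (env.grasp_offset is the distance from the TCP to the grasp point, in m); z points along the fingers, y is the line along which they close (so a half turn about z gives the same grasp; the last joint's range is limited). The gripper opens to 85 mm and grips with 20 to 120 N. Pads are 22 mm wide; open, the fingers measure 114 mm over their backs; the gripper's body (76 mm by 85 mm) begins 54 mm behind the grasp point. The pads swing forward as they close: fully open they stand 13 mm farther back than shut.
Start: joints at [0.996, 0.104, 0.097, 1.564, 0, 1.353], TCP at [0.21, 0.562, 0.231] pointing down, gripper open.
Joint ranges: [-2.99, 2.99], [-0.84, 1.86], [-1.1, 1.16], [-1.84, 2.11], [-1.51, 1.56], [-3.14, 3.14]. Speed limits (rad/s): [2.22, 2.22, 2.57, 3.14, 3.14, 3.14].

INTERFACE

Orientations are given as a unit quaternion [x, y, z, w].
In Python, from rig import env, vision, workorder gives the robot as it stands.
- The arm moves only by the tool jog_arm, never from a script. Its argument "targets" is text: rows parted by semicolons, each of 4 numbers parted by spaces: the shift along the tool's x, y, z in units of 25 mm (1.0 is 25 mm), then the turn about the tool's z in units of 0.1 rad (1.0 is 0.1 rad). A call has 1 to 8 rows; each row shifts and turns the commanded pose from where the row before left it, along the tool's axes as they then stand; what a row does not reach is not made up. A row lasts 1/10 s, in which the tool goes at most 50 mm and 8.59 degrees, less where a joint would pass 70% of its speed; a pose out of reach is approached as far as the arm can. A call with a number of a shift or a turn outside -1 to 1 is refused whole. A call with a gripper value outside its range is refused whole. "claw" is the opening, from 0 (shut) to 1 (fully open), set as the call begins (left out, the last holds). The fingers move at their own pace and stop on an object; "squeeze" is the grip in N (left out, the last holds). Time passes only in rows, so rows that do not move let the fingers close. It gives the time, the measured TCP pose, the force, the opening and the grip force at its end, in the units of the state.
- env.sense(): the state, without advancing time (a new reading comes with each control period).
- vision.camera(name): name is "side" or "top" or "wrist"; returns a dict with "color" (480x640x3 uint8, red, green, blue), "intrinsics" (3x3 intrinsics, pixels), "k1" (the pictures are not rectified: a ray, as slopes to the right and down, at radius r is drawn at 1 + k1 r^2 times it, then the intrinsics apply), "R" (3x3) and "t" (3): a world point X has camera coordinates R X + t. Camera axes: x right, y down, z forward; pixel columns grow to the right and rows downward; lengths in m; the calibration is good to about 2 mm. A picture is of the moment at which its call begins. There is no depth.
- workorder.job_done(): hands the job in; it is judged then, once.
The state is a dict: "time_s": time; "joints": joint angles; "qvel": joint speeds; "joint_efforts": joint torques, N m; "position": TCP position; "tool_rot": TCP orientation; "ft_force": force on the tool from outside, world axes, zero at the start; "wrist_torque": the same for the moment, N m; "opening": finger opening in m; "finger_force": force on a finger pad.
Only numpy, scipy, OpenCV 4.12 (cv2) and the standard library are available. Lean on these libraries where they do the work, as an engineer would, in place of code of your own. Each camera call takes 0.05 s, during which the arm holds its last target. There are 200 camera calls.

## Working session

There is one attempt and no reset: what is moved stays moved. The work goes in short steps, Python scripts to look and compute and a tool call to move; the robot and the scene stay as the last step left them, time stands still between calls to the robot, and variables do not carry over. Pictures are saved under pics/ and viewed, at most 10 in all, crops included, and the job is handed in when it is done.

Besides the shell and the picture viewer there is one more tool, called after "Emit:" as name(argument=value, ...) on one line, values as JSON. jog_arm: Moves the arm, as the interface text tells. Shifts and turns lie within -1 to 1; 1 stands for 25 mm of shift or 0.1 rad of turn. Its arguments: {"type":"object","properties":{"targets":{"type":"string"},"claw":{"type":"number"},"squeeze":{"type":"number"}},"required":["targets"]}

```bash
ls; mkdir -p pics; cat > h.py <<'E'
import numpy as np,cv2
from rig import env,vision,workorder
def snap(n,f=None):
    c=vision.camera(n)
    if f: cv2.imwrite('pics/'+f,c['color'][...,::-1])
    return c
def ray(c,u,v):
    K=np.array(c['intrinsics']);k=c['k1'];d=np.array([(u-K[0,2])/K[0,0],(v-K[1,2])/K[1,1]]);s=d.copy()
    for _ in range(30): s=d/(1+k*(s@s))
    R=np.array(c['R']);return -R.T@np.array(c['t']),R.T@np.array([s[0],s[1],1])
def plane(c,u,v,z):
    o,d=ray(c,u,v);return o+d*(z-o[2])/d[2]
def proj(c,X):
    K=np.array(c['intrinsics']);p=np.array(c['R'])@X+np.array(c['t']);s=p[:2]/p[2];s=s*(1+c['k1']*(s@s));return K[:2,:2]@s+K[:2,2]
def tri(*rs):
    A=0;b=0
    for o,d in rs:
        d=d/np.linalg.norm(d);P=np.eye(3)-np.outer(d,d);A=A+P;b=b+P@o
    return np.linalg.solve(A,b)
E
python3 - <<'E'
from h import *
for n in('top','side'):
    c=snap(n,n+'0.png');print(n,c['intrinsics'],c['k1'],-np.array(c['R']).T@c['t'],np.array(c['R'])[2])
s=env.sense();print(s,env.grasp_offset)
E
```

```text
pics
top [[435.67221404   0.         322.94866615]
 [  0.         435.67221404 232.6304796 ]
 [  0.           0.           1.        ]] -0.09021900060861426 [0.44862338 0.00759093 1.07947692] [ 0.07316947  0.00608806 -0.99730094]
side [[462.02766669   0.         318.11596352]
 [  0.         462.02766669 246.28883473]
 [  0.           0.           1.        ]] -0.0001445800772832733 [ 0.08681585 -0.42801221  0.84604228] [ 0.48949783  0.46757279 -0.73604861]
{'time_s': 0.1, 'joints': array([ 9.96306445e-01,  1.04614467e-01,  9.65470490e-02,  1.56390135e+00,
       -9.87098283e-06,  1.35307693e+00]), 'qvel': array([ 0.00175896, -0.00264573,  0.00082745,  0.0020377 ,  0.00047996,
        0.00077567]), 'joint_efforts': array([ 7.19283504e-03, -5.58215797e+01,  5.04712880e+01,  1.34060264e-02,
       -1.89318298e-04,  2.30864219e-05]), 'position': array([0.20938895, 0.56195976, 0.2306148 ]), 'tool_rot': array([ 1.77440641e-01,  9.84131330e-01, -5.42734985e-04, -2.21626980e-04]), 'ft_force': array([-0.29919816,  0.19117389,  0.01186987]), 'wrist_torque': array([0.01255794, 0.04530694, 0.01021553]), 'finger_force': 0.0, 'opening': 0.08537363484073589} 0.0187
```

View pics/top0.png

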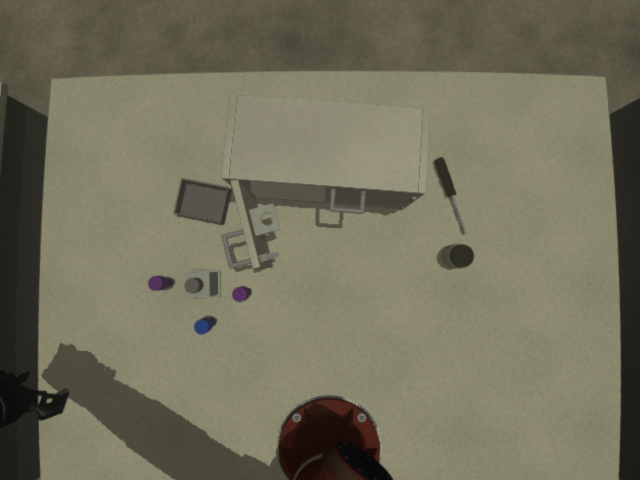

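View pics/side0.png

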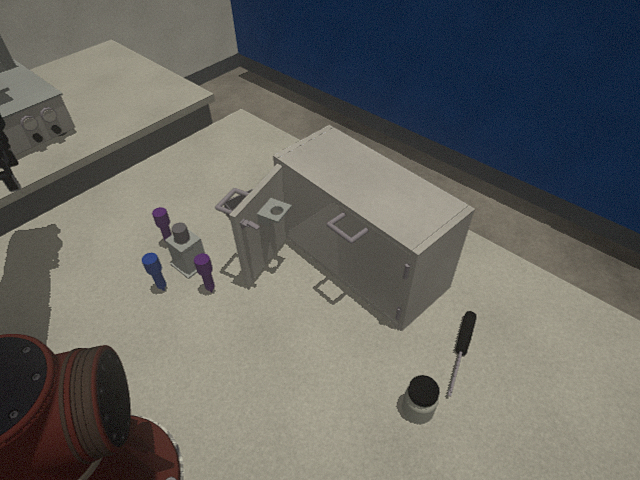

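Top view: the grey cap is at about (193,285), in the stand at (203,284). The lookalikes are purple at (157,283) and (240,294), and blue at (203,326). The grey one in the stand fits the description. The left door runs (237,180)→(258,268), with its holder hole near (266,219). I'll confirm with an enlarged crop.

```bash
python3 - <<'E'
import cv2,numpy as np
t=cv2.imread('pics/top0.png');s=cv2.imread('pics/side0.png')
a=cv2.resize(t[165:345,140:290],None,fx=3.2,fy=3.2,interpolation=2)
b=cv2.resize(s[180:300,140:300],(400,300),interpolation=2);c=cv2.resize(t[80:240,215:435],(320,233),interpolation=2)
a=a[:576,:480];o=np.zeros((576,800,3),np.uint8);o[:,:480]=a
o[:300,480:800]=cv2.resize(b,(320,240),interpolation=2).repeat(1,0)[:300] if 0 else np.pad(cv2.resize(b,(320,240)),((0,60),(0,0),(0,0)))
o[300:533,480:]=c
cv2.imwrite('pics/crop1.png',o)
E
```

```text
(no output)
```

View pics/crop1.png

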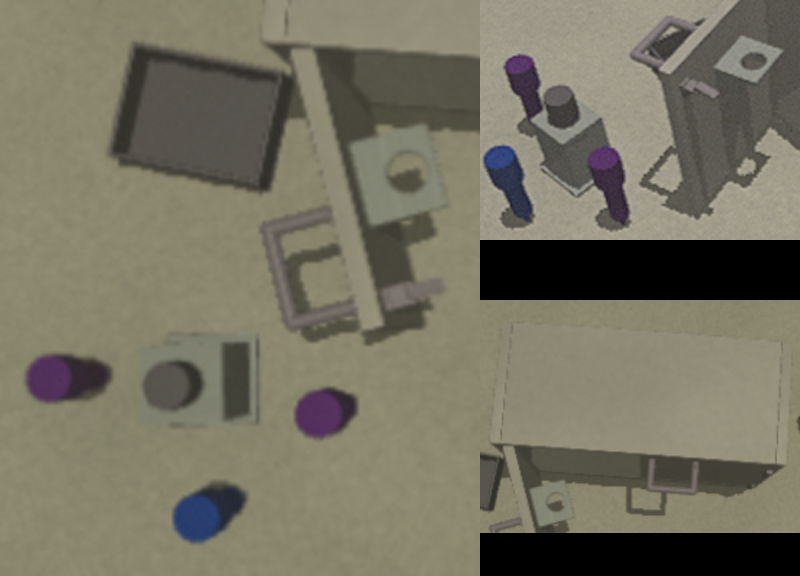

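The crop confirms the grey cap in the stand (top centre ≈ (192.5,285)), with the holder hole at ≈ (267,219). Now measuring.

```bash
python3 - <<'E'
from h import *
t=snap('top');r=lambda x:np.round(x,4)
print('cap',r(plane(t,192.5,285,.123)))
h=plane(t,267.2,218.75,.185);print('hole',r(h))
FL=plane(t,223.9,178.3,.245);FR=plane(t,422.6,193.4,.245);BL=plane(t,233.6,95,.245)
print('FL FR',r(FL),r(FR),np.linalg.norm(FL-FR),np.linalg.norm(FL-BL))
v=(FL-FR)[:2];psi=np.arctan2(-v[0],v[1]);print('cab yaw',psi) # y axis dir = (-sin,cos)
y=v/np.linalg.norm(v);m=(FL+FR)[:2]/2;Lh=m+.185*y;Rh=m-.185*y;print('hinges',r(Lh),r(Rh))
F=plane(t,253.1,267.5,.232);print('free',r(F),np.linalg.norm(F[:2]-Lh))
d=F[:2]-Lh;d/=np.linalg.norm(d);print('door ang', np.arctan2(np.linalg.det([-y,d]),-y@d), d)
# hole prediction
n=np.array([-d[1],d[0]])
for a in(n,-n): print('hole pred',r(Lh+.088*d+.047*a), 'handle',r(Lh+.135*d-.042*a))
print('Rhandle',r(plane(t,347,210.6,.224)))
x=np.array([y[1],-y[0]]);print('pred',r(Rh+.135*y-.042*x),x,y)
E
```

```text
cap [0.4035 0.3016 0.123 ]
hole [0.5433 0.1283 0.185 ]
FL FR [0.6167 0.206  0.245 ] [ 0.5858 -0.1809  0.245 ] 0.388101584640368 0.16965980995331342
cab yaw -0.07964321757333208
hinges [0.6159 0.1969] [ 0.5865 -0.1719]
free [0.443  0.1489 0.232 ] 0.17947847858105792
door ang -1.2198903067537115 [-0.9634333  -0.26794828]
hole pred [0.5438 0.1281] handle [0.4746 0.2012]
hole pred [0.5186 0.2186] handle [0.4971 0.1203]
Rhandle [ 0.5549 -0.0348  0.224 ]
pred [ 0.5554 -0.034 ] [ 0.99683016 -0.07955905] [0.07955905 0.99683016]
```

```bash
cat >> h.py <<'E'
from scipy.spatial.transform import Rotation as Ro
def go(p,ang=None,q=None):
    s=env.sense();R=Ro.from_quat(s['tool_rot']).as_matrix();a=np.degrees(np.arctan2(R[1,1],R[0,1]))
    d=R.T@(np.array(p)-s['position'])/.025
    print('pos',np.round(s['position'],4),'yang',round(a,2),'delta units',np.round(d,2), 'turn' if ang else '', np.round(np.radians((a-ang+90)%180-90)/.1,2) if ang is not None else '')
    return d
E
```

Emit:
jog_arm(targets="0 0 0 1;0 0 0 1;0 0 0 1;0 0 0 1;0 0 0 1;0 0 0 1;0 0 0 1;0 0 0 1", claw=0.75)

```text
time_s: 0.95
position: [0.2095, 0.5621, 0.231]
tool_rot: [0.548, 0.836, -0.0, 0.0]
ft_force: [-0.1, -1.3, 0.3]
opening: 0.0644
finger_force: 0.0
```

Emit:
jog_arm(targets="0 0 0 1;0 0 0 0.44;0 0 0 0")

```text
time_s: 1.25
position: [0.2095, 0.5621, 0.231]
tool_rot: [0.606, 0.796, -0.0, 0.0]
ft_force: [-0.7, 1.2, -0.5]
opening: 0.0639
finger_force: 0.0
```

```bash
python3 -c "
from h import *
go([.4035,.3016,.2],15.5)"
```

```text
pos [0.2095 0.5621 0.231 ] yang 15.44 delta units [-12.11   4.71   1.24] turn -0.01
```

Emit:
jog_arm(targets="-0.9 0.35 0;-0.9 0.35 0;-0.9 0.35 0")

```text
schema error: expected 4 numbers
```

Emit:
jog_arm(targets="-0.93 0.36 0.1 0;-0.93 0.36 0.1 0;-0.93 0.36 0.1 0;-0.93 0.36 0.1 0;-0.93 0.36 0.1 0;-0.93 0.36 0.1 0;-0.93 0.36 0.1 0;-0.93 0.36 0.1 0")

```text
time_s: 2.05
position: [0.329, 0.4013, 0.2111]
tool_rot: [0.605, 0.796, -0.0, -0.0]
ft_force: [0.2, -0.0, 0.4]
opening: 0.0641
finger_force: 0.0
```

Emit:
jog_arm(targets="-0.93 0.36 0.1 0;-0.93 0.36 0.1 0;-0.93 0.36 0.1 0;-0.93 0.36 0.1 0;-0.93 0.36 0.1 0;0 0 0 0;0 0 0 0")

```text
time_s: 2.75
position: [0.4029, 0.3019, 0.1987]
tool_rot: [0.606, 0.796, -0.0, -0.0]
ft_force: [-0.3, 1.1, 0.4]
opening: 0.0644
finger_force: 0.0
```

```bash
python3 -c "
from h import *
go([.4035,.3016,.2],15.5);c=snap('wrist','w1.png');print(proj(c,np.array([.4035,.3016,.123])))
snap('side','s1.png')"
```

```text
pos [0.4029 0.3019 0.1987] yang 15.46 delta units [-0.02  0.02 -0.05] turn -0.01
[322.83396111 247.01102033]
```

View pics/w1.png

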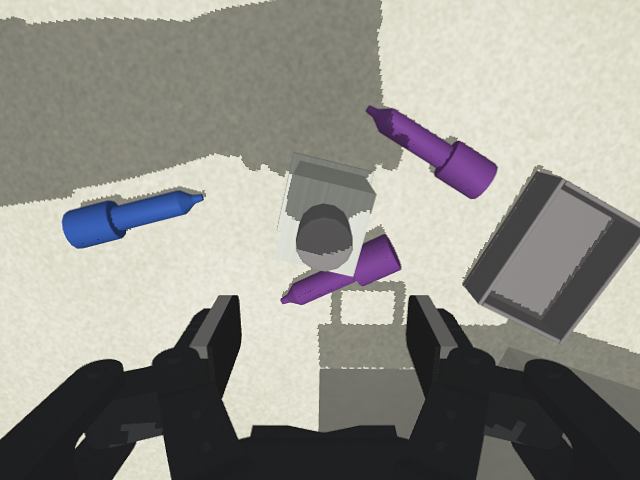

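The cap is under the gripper at about (324,230). The blue and purple lookalikes appear lying down here, so I'm checking the side view.

```bash
python3 -c "
from h import *
a=cv2.imread('pics/s1.png')[170:320,100:320];b=snap('top')['color'][150:350,120:300][...,::-1]
o=np.zeros((500,800,3),np.uint8);o[:300,:440]=cv2.resize(a,(440,300),interpolation=2);o[:400,440:800]=cv2.resize(b,(360,400),interpolation=2);cv2.imwrite('pics/c2.png',o)
c=snap('wrist');R=np.array(c['R']);print('cam',-R.T@c['t'],'axes',R.round(2),c['k1'],c['intrinsics'][0])
for p in [(.4035,.3016,.123),(.4035,.3016,.085)]:print(proj(c,np.array(p)))
"
```

```text
cam [0.38318172 0.37451418 0.34205371] axes [[ 0.96  0.27  0.  ]
 [ 0.26 -0.92  0.29]
 [ 0.08 -0.28 -0.96]] -0.02902085841364654 [397.06774225   0.         323.23707461]
[323.13409668 248.36124636]
[323.11521635 229.95968933]
```

View pics/c2.png

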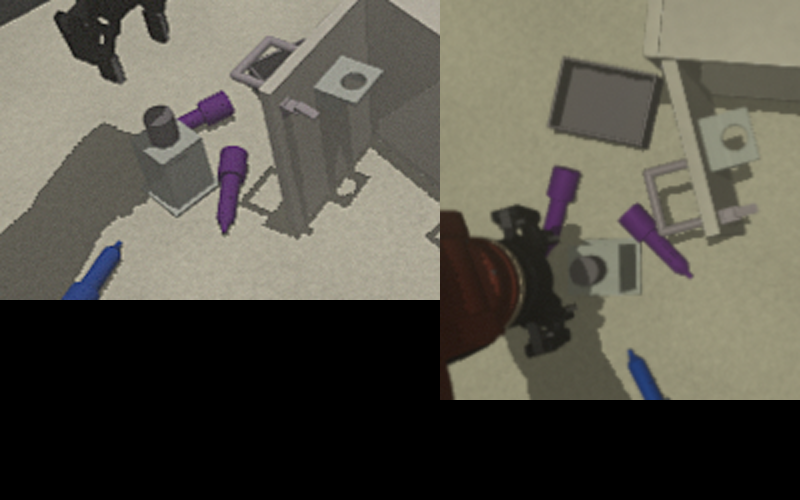

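They simply toppled by themselves (they were balanced on their tips) and are out of the way. The cap's centre agrees with the prediction, so I'm descending.

Emit:
jog_arm(targets="0 0 0.8 0;0 0 0.8 0;0 0 0.8 0;0 0 0.8 0;0 0 0.7 0;0 0 0.3 0;0 0 0 0;0 0 0 0")

```text
time_s: 3.75
position: [0.4032, 0.3025, 0.0947]
tool_rot: [0.605, 0.796, 0.0, 0.0]
ft_force: [0.1, 0.3, 0.9]
opening: 0.064
finger_force: 0.0
```

Emit:
jog_arm(targets="0 0 0 0;0 0 0 0;0 0 0 0;0 0 0 0;0 0 0 0;0 0 0 0;0 0 0 0;0 0 0 0", claw=0.2, squeeze=30)

```text
time_s: 4.55
position: [0.4035, 0.3024, 0.0948]
tool_rot: [0.606, 0.796, 0.001, 0.0]
ft_force: [-0.4, -0.1, 5.7]
opening: 0.0333
finger_force: 29.6
```

Emit:
jog_arm(targets="0 0 -0.5 0;0 0 -1 0;0 0 -1 0;0 0 -1 0;0 0 -1 0;0 0 -1 0;0 0 -1 0;0 0 -1 0")

```text
time_s: 5.35
position: [0.4027, 0.302, 0.283]
tool_rot: [0.606, 0.796, 0.0, 0.0]
ft_force: [-0.1, 0.3, -0.8]
opening: 0.0329
finger_force: 30.0
```

Emit:
jog_arm(targets="0 0 -1 0;0 0 -1 0;0 0 -0.2 0;0 0 0 0;0 0 0 0")

```text
time_s: 5.85
position: [0.4027, 0.302, 0.3352]
tool_rot: [0.606, 0.796, -0.001, -0.0]
ft_force: [0.4, 0.3, -1.0]
opening: 0.0333
finger_force: 30.0
```

```bash
python3 -c "
from h import *
t=snap('top');cv2.imwrite('pics/x.png',t['color'])
d=env.sense()['position'];print(d,env.sense()['opening'],env.sense()['ft_force'])
go([.5435,.1283,.335],15.5)
w=snap('wrist','w2.png');print(proj(w,d+[0,0,.0282]),proj(w,d+[0,0,.009-.094]))
snap('side','s2.png')
"
```

```text
[0.40260041 0.30197461 0.3349761 ] 0.033042548392918675 [-0.2658899   0.10072935 -2.15385607]
pos [0.4026 0.302  0.335 ] yang 15.47 delta units [-8.2   3.58 -0.01] turn -0.01
[321.21912252 346.8556781 ] [322.38252152 241.27055844]
```

View pics/w2.png

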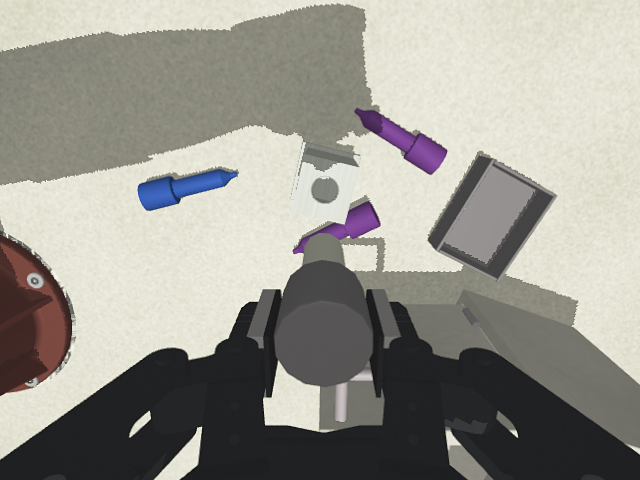

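```bash
python3 -c "
from h import *
t=snap('top');s=snap('side')
print(tri(ray(t,267.2,218.75),ray(s,277,210)), plane(s,277,210,.185),proj(s,np.array([.5435,.1283,.185])))
a=cv2.resize(s['color'][190:230,255:300],(675,600),interpolation=2)[...,::-1]
b=cv2.resize(t['color'][195:245,240:300],(0,0),fx=6,fy=6,interpolation=2)[...,::-1]
o=np.zeros((600,800,3),np.uint8);o[:400,:450]=cv2.resize(a,(450,400));o[200:500,440:800]=b;cv2.imwrite('pics/c3.png',o)
"
```

```text
[0.54432052 0.12749032 0.18481496] [0.54520331 0.12648114 0.185     ] [275.81428389 210.02263454]
```

View pics/c3.png

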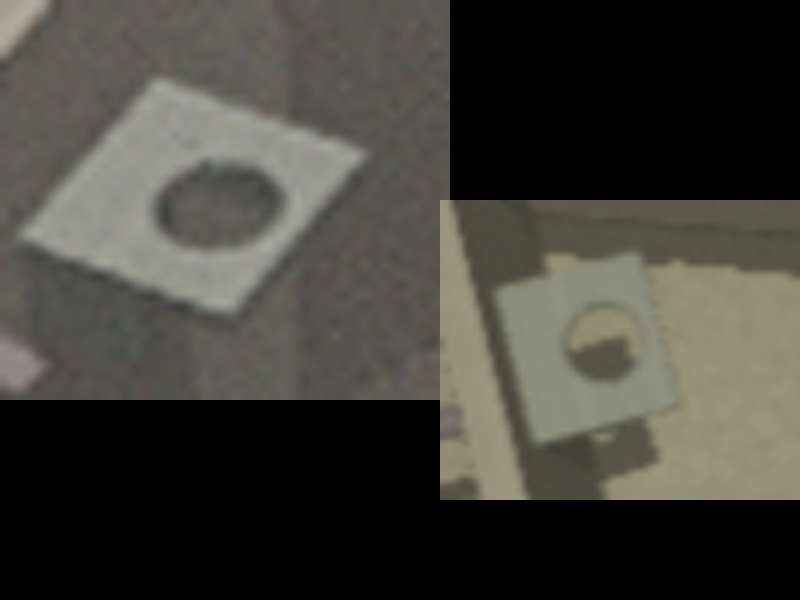

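Emit:
jog_arm(targets="-0.82 0.36 0 0;-0.82 0.36 0 0;-0.82 0.36 0 0;-0.82 0.36 0 0;-0.82 0.36 0 0;-0.82 0.36 0 0;-0.82 0.36 0 0;-0.82 0.36 0 0")

```text
time_s: 6.9
position: [0.5165, 0.1625, 0.3359]
tool_rot: [0.606, 0.796, -0.0, -0.0]
ft_force: [-0.2, -0.0, -1.5]
opening: 0.0335
finger_force: 30.0
```

Side hole ≈ (277,210.6) and top hole ≈ (267.3,218.7), which puts the holder at about (0.544, 0.1275).

Emit:
jog_arm(targets="-0.82 0.34 0 0;-0.82 0.34 0 0;0 0 0 0;0 0 0 0")

```text
time_s: 7.3
position: [0.5432, 0.1282, 0.3359]
tool_rot: [0.606, 0.796, -0.0, -0.0]
ft_force: [0.6, 0.7, -0.4]
opening: 0.0334
finger_force: 30.1
```

```bash
python3 -c "
from h import *
go([.5443,.127,.285],15.5)
p=env.sense()['position'];s=snap('side');t=snap('top')
print('side tip pred',proj(s,p+[0,0,-.085]),'cap',proj(s,p+[0,0,.009]),'barrel low',proj(s,p+[0,0,-.06]),'hole',proj(s,np.array([.5443,.1275,.185])))
u=proj(s,p+[0,0,-.045]).astype(int);print(u)
cv2.imwrite('pics/c4.png',cv2.resize(s['color'][u[1]-60:u[1]+60,u[0]-60:u[0]+60],(600,600),interpolation=2)[...,::-1])
"
```

```text
pos [0.5432 0.1282 0.3359] yang 15.42 delta units [-0.06  0.03  2.03] turn -0.01
side tip pred [272.94071499 185.86376394] cap [268.38334851 146.47997002] barrel low [271.79679396 175.97830717] hole [276.35324935 210.00030145]
[271 169]
```

View pics/c4.png

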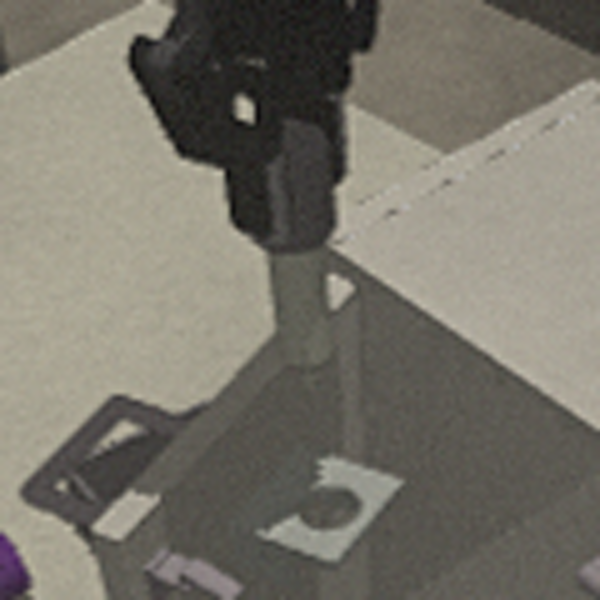

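Barrel and tip are where predicted (tip ≈ (273,185)). Lowering into the holder.

Emit:
jog_arm(targets="-0.06 0.03 0.5 0;0 0 0.6 0;0 0 0.6 0;0 0 0.6 0;0 0 0.5 0;0 0 0.5 0;0 0 0 0")

```text
time_s: 8.1
position: [0.5436, 0.1274, 0.252]
tool_rot: [0.605, 0.796, -0.001, -0.001]
ft_force: [-0.2, 0.2, -1.2]
opening: 0.0328
finger_force: 30.1
```

```bash
python3 -c "
from h import *
go([.5443,.127,.197],15.5);print(env.sense()['ft_force'])
s=snap('side')
cv2.imwrite('pics/c5.png',cv2.resize(s['color'][130:250,211:331],(600,600),interpolation=2)[...,::-1])
"
```

```text
pos [0.5436 0.1274 0.252 ] yang 15.5 delta units [-0.02  0.03  2.2 ] turn -0.0
[-0.24882776  0.18206134 -1.15335115]
```

View pics/c5.png

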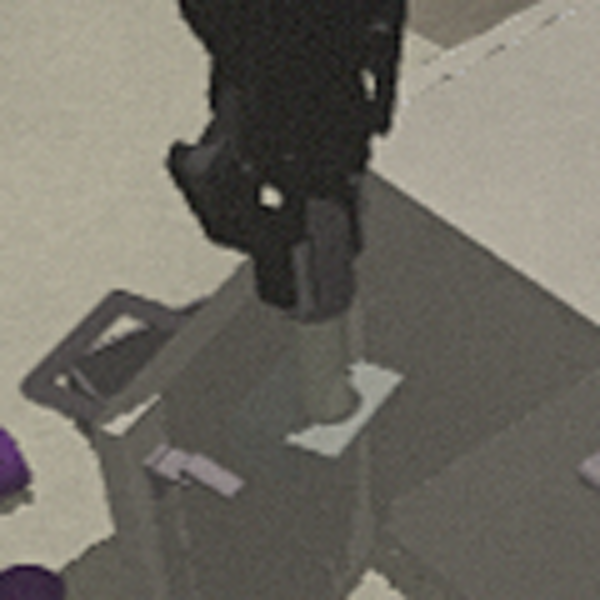

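The barrel is entering the hole at crop (330,400), centred and without contact force. Lowering on and releasing.

Emit:
jog_arm(targets="0 0 0.5 0;0 0 0.5 0;0 0 0.5 0;0 0 0.5 0;0 0 0.2 0;0 0 0 0;0 0 0 0")

```text
time_s: 8.85
position: [0.5446, 0.127, 0.1991]
tool_rot: [0.606, 0.796, 0.0, 0.0]
ft_force: [0.1, -0.2, -1.1]
opening: 0.0331
finger_force: 30.1
```

Emit:
jog_arm(targets="0 0 0 0;0 0 0 0;0 0 0 0;0 0 0 0", claw=0.55)

```text
time_s: 9.25
position: [0.5447, 0.1271, 0.1991]
tool_rot: [0.606, 0.796, 0.0, 0.0]
ft_force: [0.3, -0.7, -0.1]
opening: 0.0472
finger_force: 0.0
```

Emit:
jog_arm(targets="0 0 -0.2 0;0 0 -0.5 0;0 0 -1 0;0 0 -1 0;0 0 -1 0;0 0 -0.5 0")

```text
time_s: 9.85
position: [0.5451, 0.1271, 0.3075]
tool_rot: [0.606, 0.796, 0.001, 0.001]
ft_force: [-0.2, 0.7, -0.7]
opening: 0.0469
finger_force: 0.0
```

Emit:
jog_arm(targets="0.7 -0.25 0 0;0.7 -0.25 0 0;0.7 -0.25 0 0;0.7 -0.25 0 0;0.7 -0.25 0 0;0.7 -0.25 0 0;0.7 -0.25 0 0;0.5 -0.15 0 0", claw=0)

```text
time_s: 10.65
position: [0.4608, 0.2462, 0.3034]
tool_rot: [0.605, 0.796, -0.0, -0.0]
ft_force: [-0.8, 0.5, -0.4]
opening: 0.0002
finger_force: 0.0
```

```bash
python3 -c "
from h import *
t=snap('top');s=snap('side');p=env.sense();print(p['joints'].round(2),p['opening'],p['position'])
o=np.zeros((400,800,3),np.uint8)
o[:,:400]=cv2.resize(t['color'][170:290,215:335],(400,400),interpolation=2)[...,::-1]
o[:,400:]=cv2.resize(s['color'][150:270,211:331],(400,400),interpolation=2)[...,::-1]
cv2.imwrite('pics/c6.png',o)
# cap dark blob in side/top
for c,X in((t,(.544,.1275,.223)),(s,(.544,.1275,.223))):
    print(proj(c,np.array(X)))
"
```

```text
[ 0.24 -0.1   0.02  1.7   0.    1.54] -7.27266403487087e-05 [0.46126668 0.24613033 0.30365822]
[265.051434   216.37942456]
[274.68160016 196.38749137]
```

View pics/c6.png

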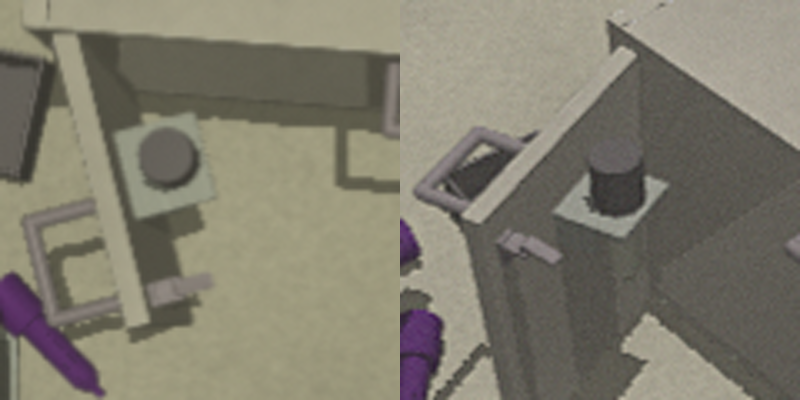

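The cartridge hangs upright in the holder (cap at crop (167,157) in the top view, (616,155) in the side view). Now the left door: lower outside the handle bar and push it.

Emit:
jog_arm(targets="0 0 0.8 0;0 0 0.8 0;0 0 0.8 0;0 0 0.8 0;0 0 0.7 0;0 0 0 0;0 0 0 0")

```text
time_s: 11.45
position: [0.4627, 0.2443, 0.2065]
tool_rot: [0.606, 0.796, -0.0, -0.0]
ft_force: [0.6, -0.4, 0.1]
opening: -0.0001
finger_force: 0.0
```

Emit:
jog_arm(targets="-0.15 0 0 0;-0.15 0 0 0;-0.15 0 0 0;-0.15 0 0 0;-0.15 0 0 0;-0.15 0 0 0;-0.1 0 0 0;-0.1 0 0 0")

```text
time_s: 12.25
position: [0.4701, 0.2177, 0.2063]
tool_rot: [0.606, 0.796, 0.0, -0.0]
ft_force: [0.3, -0.8, -0.7]
opening: -0.0002
finger_force: 0.0
```

```bash
cat >> h.py <<'E'
H=np.array([.6159,.1969]);X=np.array([.99683,-.07956]);Y=np.array([.07956,.99683])
def door(w=.011):
    s=env.sense();p=s['position'][:2]-H;r=np.hypot(*p);g=.047+w
    # angle if TCP touches bar: outward coordinate = g
    al=np.arctan2(-p@X,-p@Y) # angle of p from -y toward -x
    th=al-np.arcsin(g/r);R=Ro.from_quat(s['tool_rot']).as_matrix();
    ta=np.arctan2(R[:2,0]@Y,-R[:2,0]@X)
    print('t',s['time_s'],'theta',th.round(4),'tool theta',ta.round(3),'s',np.sqrt(r*r-g*g).round(4),'z',s['position'][2].round(4),'F',s['ft_force'].round(2),'|Fxy|',np.hypot(*s['ft_force'][:2]).round(2))
E
python3 -c "
from h import *
door()"
```

```text
t 12.25 theta 1.2283 tool theta 1.221 s 0.1354 z 0.2063 F [ 0.31 -0.77 -0.69] |Fxy| 0.83
```

Emit:
jog_arm(targets="-0.16 -0.07 0 -0.3;-0.16 -0.07 0 -0.3;-0.16 -0.07 0 -0.3;-0.16 -0.07 0 -0.3;-0.16 -0.07 0 -0.3;-0.16 -0.07 0 -0.3;-0.16 -0.07 0 -0.3;-0.16 -0.07 0 -0.3")

```text
time_s: 13.05
position: [0.4687, 0.1831, 0.2063]
tool_rot: [0.505, 0.863, 0.0, -0.0]
ft_force: [0.1, 0.1, 0.2]
opening: -0.0002
finger_force: 0.2
```

```bash
python3 -c "
from h import *
door();t=snap('top')
# find bar: predicted handle center at theta
import numpy as np
for th in(.9,.95,1.0,1.05):
    d=-Y*np.cos(th)-X*np.sin(th);print(th,proj(t,np.r_[H+.182*d,.232]).round(1))
cv2.imwrite('pics/t7.png',t['color'][...,::-1])
g=cv2.cvtColor(t['color'],6).astype(int);
for r in range(236,268,3):print(r,g[r,225:290:2])
"
```

```text
t 13.05 theta 0.994 tool theta 0.98 s 0.1359 z 0.2063 F [0.09 0.06 0.24] |Fxy| 0.11
0.9 [280.5 256.3]
0.95 [276.5 258.8]
1.0 [272.5 261.1]
1.05 [268.3 263.2]
236 [ 39  38  46  63  47  47 105 118 110 123 149 153 154 155 132  90  90 119
 162 164 167 150  84  81  82  88 144 160 160 159 157 163 159]
239 [ 41  46  38  45  58  42  36  68 132 151 154 153 135 107 101  90  91  90
 132 164 166 169 136  81  81  82  95 155 161 164 161 163 160]
242 [ 37  49  41  39  48  70  41  37  72 143 133  91  88  97 121 146 127  94
  96 145 165 167 168 120  81  82  83 112 158 158 147 137 134]
245 [ 36  52  48  37  44  65  44  36  39  74  90 100 145 156 153 154 145 101
  94  97 160 168 169 167 100  83 103 136 142 126 133 131 134]
248 [ 34  54  60  37  44  64  55  38  37  62 124 156 155 156 155 157 160 153
 100  94 108 163 167 168 161 117 140 146 146 132 132 146 161]
251 [ 35  49  48  35  42  63  60  37  37  46 103 133 154 158 157 156 154 157
 131  93  91 130 165 168 169 148 123 132 126  91  95 113 157]
254 [ 35  42  46  35  44  64  56  39  36  42 103 117 147 158 158 154 154 155
 142 109 125 135 141 169 169 172 133  82  82  84 102 156 160]
257 [ 35  38  42  38  43  60  44  38  37  50  87 135 119 156 157 145 122 124
 137 127 110  94  96 157 169 172 164  93  83  84  85 113 155]
260 [ 32  37  36  38  43  69  40  37  36  64  88 120 134 110 121 132 129 114
 108  98  93  93  94 103 123  87  79  78  79  79 107 150 158]
263 [ 35  35  34  45  89  41  37  36  37  37  54  95 126 132 116 108  96  95
  93  98 122 138  95  94  95 101 103 126 147 158 159 159 157]
266 [ 33  33  36  58  47  34  36  36  36  41  42  86  96  92  91  95  97 123
 155 157 158 160 150 151 159 160 157 158 156 157 155 157 157]
```

The door follows the finger with almost no force. Continuing.

Emit:
jog_arm(targets="-0.16 -0.07 0 -0.3;-0.16 -0.07 0 -0.3;-0.16 -0.07 0 -0.3;-0.16 -0.07 0 -0.3;-0.16 -0.07 0 -0.3;-0.16 -0.07 0 -0.3;-0.16 -0.07 0 -0.3;-0.16 -0.07 0 -0.3")

```text
time_s: 13.9
position: [0.4757, 0.149, 0.2063]
tool_rot: [0.399, 0.917, 0.0, -0.0]
ft_force: [-0.0, 0.5, 0.2]
opening: 0.0
finger_force: 0.2
```

Emit:
jog_arm(targets="-0.16 -0.07 0 -0.3;-0.16 -0.07 0 -0.3;-0.16 -0.07 0 -0.3;-0.16 -0.07 0 -0.3;-0.16 -0.07 0 -0.3;-0.16 -0.07 0 -0.3;-0.16 -0.07 0 -0.3;-0.16 -0.07 0 -0.3")

```text
time_s: 14.7
position: [0.4906, 0.1175, 0.2062]
tool_rot: [0.286, 0.958, 0.0, -0.0]
ft_force: [-1.3, 0.4, 0.0]
opening: 0.0004
finger_force: 0.3
```

```bash
python3 -c "
from h import *
door()"
```

```text
t 14.7 theta 0.5244 tool theta 0.5 s 0.1365 z 0.2062 F [-1.31  0.38  0.05] |Fxy| 1.37
```

Emit:
jog_arm(targets="-0.16 -0.07 0 -0.3;-0.16 -0.07 0 -0.3;-0.16 -0.07 0 -0.3;-0.16 -0.07 0 -0.3;-0.16 -0.07 0 -0.3;-0.16 -0.07 0 -0.3;-0.16 -0.07 0 -0.3;-0.08 -0.03 0 -0.2")

```text
time_s: 15.5
position: [0.5113, 0.092, 0.2062]
tool_rot: [0.174, 0.985, 0.0, -0.0]
ft_force: [-0.4, 0.8, 0.3]
opening: -0.0001
finger_force: 0.2
```

Emit:
jog_arm(targets="-0.08 -0.03 0 -0.15;-0.08 -0.03 0 -0.15;-0.08 -0.03 0 -0.15;-0.08 -0.03 0 -0.15;0 0 0 0")

```text
time_s: 16.0
position: [0.5181, 0.0866, 0.2063]
tool_rot: [0.145, 0.989, 0.0, 0.0]
ft_force: [-0.5, -0.0, -0.1]
opening: 0.0003
finger_force: 0.0
```

```bash
python3 -c "
from h import *
door()"
```

```text
t 16.0 theta 0.2416 tool theta 0.211 s 0.1355 z 0.2063 F [-0.46 -0.03 -0.13] |Fxy| 0.46
```

Emit:
jog_arm(targets="-0.06 -0.02 0 0;-0.06 -0.02 0 0;-0.06 -0.02 0 0;-0.06 -0.02 0 0;-0.06 -0.02 0 0")

```text
time_s: 16.5
position: [0.5244, 0.0821, 0.2063]
tool_rot: [0.145, 0.989, 0.0, 0.0]
ft_force: [-1.2, -0.2, 0.2]
opening: 0.0001
finger_force: 0.2
```

Emit:
jog_arm(targets="-0.04 -0.02 0 -0.1;-0.04 -0.02 0 -0.1;-0.04 -0.02 0 -0.1")

```text
time_s: 16.8
position: [0.5268, 0.0799, 0.2063]
tool_rot: [0.13, 0.992, 0.0, 0.0]
ft_force: [0.8, 0.2, 0.1]
opening: -0.0002
finger_force: 0.2
```

```bash
python3 -c "
from h import *
door()"
```

```text
t 16.8 theta 0.1657 tool theta 0.18 s 0.1351 z 0.2063 F [0.82 0.22 0.14] |Fxy| 0.85
```

Emit:
jog_arm(targets="-0.04 -0.02 0 -0.1;-0.04 -0.02 0 -0.1;-0.04 -0.02 0 -0.1;-0.04 -0.02 0 -0.1")

```text
time_s: 17.2
position: [0.5302, 0.077, 0.2063]
tool_rot: [0.11, 0.994, 0.0, -0.0]
ft_force: [-0.4, 0.0, 0.9]
opening: -0.0003
finger_force: 0.2
```

Emit:
jog_arm(targets="-0.04 -0.01 0 0;-0.04 -0.01 0 0;-0.04 -0.01 0 0")

```text
time_s: 17.5
position: [0.5329, 0.0755, 0.2063]
tool_rot: [0.11, 0.994, -0.0, -0.0]
ft_force: [-0.3, -1.1, 0.2]
opening: -0.0002
finger_force: 0.3
```

```bash
python3 -c "
from h import *
door()"
```

```text
t 17.5 theta 0.1146 tool theta 0.141 s 0.1351 z 0.2063 F [-0.31 -1.13  0.23] |Fxy| 1.17
```

Emit:
jog_arm(targets="-0.04 -0.01 0 0;-0.04 -0.01 0 0;-0.04 -0.01 0 0")

```text
time_s: 17.8
position: [0.5357, 0.0742, 0.2063]
tool_rot: [0.11, 0.994, 0.0, 0.0]
ft_force: [-0.6, -0.2, 0.6]
opening: 0.0001
finger_force: 0.3
```

Emit:
jog_arm(targets="-0.04 -0.01 0 0;-0.04 -0.01 0 0")

```text
time_s: 18.0
position: [0.5376, 0.0733, 0.2063]
tool_rot: [0.11, 0.994, 0.0, 0.0]
ft_force: [-1.2, -0.3, -1.0]
opening: -0.0001
finger_force: 0.3
```

```bash
python3 -c "
from h import *
door()"
```

```text
t 18.0 theta 0.0776 tool theta 0.141 s 0.1344 z 0.2063 F [-1.23 -0.31 -1.05] |Fxy| 1.26
```

Emit:
jog_arm(targets="-0.04 -0.01 0 -0.1;-0.04 -0.01 0 -0.1;-0.04 -0.01 0 -0.1")

```text
time_s: 18.3
position: [0.5398, 0.072, 0.2062]
tool_rot: [0.095, 0.995, -0.0, -0.001]
ft_force: [-5.4, -0.1, 1.7]
opening: 0.0
finger_force: 2.8
```

```bash
python3 -c "
from h import *
door()
t=snap('top')['color'][150:300,200:360];cv2.imwrite('pics/t8.png',cv2.resize(t,(800,750)))
"
```

```text
t 18.3 theta 0.0596 tool theta 0.11 s 0.1343 z 0.2062 F [-5.42 -0.14  1.65] |Fxy| 5.43
```

Emit:
jog_arm(targets="-0.04 -0.01 0 0;-0.04 -0.01 0 0")

```text
time_s: 18.55
position: [0.5409, 0.0714, 0.2061]
tool_rot: [0.095, 0.995, 0.0, -0.001]
ft_force: [-10.4, 0.8, 4.1]
opening: -0.0004
finger_force: 5.2
```

Emit:
jog_arm(targets="-0.04 -0.01 0 0")

```text
time_s: 18.65
position: [0.5417, 0.071, 0.2061]
tool_rot: [0.095, 0.995, 0.0, -0.001]
ft_force: [-10.1, -0.5, 4.1]
opening: 0.0004
finger_force: 5.3
```

Emit:
jog_arm(targets="-0.04 -0.01 0 0")

```text
time_s: 18.75
position: [0.5424, 0.0706, 0.2061]
tool_rot: [0.095, 0.995, 0.0, -0.002]
ft_force: [-11.3, 1.2, 3.2]
opening: 0.0
finger_force: 5.4
```

Emit:
jog_arm(targets="-0.04 -0.01 0 0")

```text
time_s: 18.85
position: [0.5433, 0.0702, 0.2061]
tool_rot: [0.095, 0.995, 0.0, -0.002]
ft_force: [-12.2, 1.1, 3.7]
opening: 0.0002
finger_force: 6.1
```

Emit:
jog_arm(targets="-0.04 -0.01 0 0")

```text
time_s: 18.95
position: [0.5441, 0.0698, 0.2061]
tool_rot: [0.095, 0.995, 0.0, -0.002]
ft_force: [-11.5, 1.4, 4.6]
opening: -0.0002
finger_force: 6.0
```

Emit:
jog_arm(targets="-0.04 -0.01 0 0")

```text
time_s: 19.05
position: [0.5449, 0.0694, 0.206]
tool_rot: [0.095, 0.995, 0.0, -0.002]
ft_force: [-12.8, 0.6, 5.1]
opening: 0.0
finger_force: 6.7
```

```bash
python3 -c "
from h import *
door()
"
```

```text
t 19.05 theta 0.0197 tool theta 0.111 s 0.1339 z 0.206 F [-12.85   0.61   5.07] |Fxy| 12.86
```

Emit:
jog_arm(targets="-0.04 -0.01 0 0")

```text
time_s: 19.15
position: [0.5457, 0.069, 0.206]
tool_rot: [0.095, 0.995, 0.0, -0.002]
ft_force: [-13.6, 1.3, 5.5]
opening: -0.0002
finger_force: 6.6
```

Emit:
jog_arm(targets="-0.04 -0.01 0 0")

```text
time_s: 19.25
position: [0.5466, 0.0686, 0.206]
tool_rot: [0.095, 0.995, 0.0, -0.002]
ft_force: [-14.0, 1.5, 5.4]
opening: 0.0001
finger_force: 7.2
```

Emit:
jog_arm(targets="-0.04 -0.01 0 0")

```text
time_s: 19.35
position: [0.5473, 0.0682, 0.206]
tool_rot: [0.095, 0.995, 0.0, -0.002]
ft_force: [-15.3, 1.6, 6.3]
opening: 0.0002
finger_force: 8.0
```

Emit:
jog_arm(targets="-0.03 -0.01 -0.02 0")

```text
time_s: 19.45
position: [0.5479, 0.0679, 0.2062]
tool_rot: [0.095, 0.995, 0.0, -0.003]
ft_force: [-13.3, 2.1, 0.7]
opening: 0.0002
finger_force: 6.7
```

Emit:
jog_arm(targets="-0.03 -0.01 -0.01 0")

```text
time_s: 19.55
position: [0.5486, 0.0676, 0.2063]
tool_rot: [0.095, 0.995, 0.0, -0.003]
ft_force: [-14.2, 2.1, 1.1]
opening: 0.0
finger_force: 7.0
```

Emit:
jog_arm(targets="-0.03 -0.01 0 0")

```text
time_s: 19.65
position: [0.5491, 0.0674, 0.2062]
tool_rot: [0.095, 0.995, 0.0, -0.003]
ft_force: [-16.3, 3.7, 2.9]
opening: 0.0001
finger_force: 7.6
```

Emit:
jog_arm(targets="-0.02 -0.01 -0.01 0")

```text
time_s: 19.75
position: [0.5493, 0.0672, 0.2062]
tool_rot: [0.095, 0.995, 0.001, -0.003]
ft_force: [-15.2, 4.5, 0.4]
opening: 0.0002
finger_force: 7.7
```

```bash
python3 -c "
from h import *
door()
"
```

```text
t 19.75 theta -0.0145 tool theta 0.11 s 0.1338 z 0.2062 F [-15.19   4.53   0.37] |Fxy| 15.85
```

Emit:
jog_arm(targets="-0.02 0 0 0")

```text
time_s: 19.85
position: [0.5496, 0.0671, 0.2062]
tool_rot: [0.095, 0.995, 0.001, -0.004]
ft_force: [-17.3, 4.4, 2.2]
opening: -0.0001
finger_force: 8.6
```

The tool is yawed, so the contact sits on its hinge-side edge and the lever arm is short. I'll back off, turn the tool, and press nearer the free end for lower force.

Emit:
jog_arm(targets="0.3 0 0 0;0.4 0 0 0;0.5 -0.1 0 -0.4;0.2 -0.15 0 -0.5;0 -0.15 0 -0.5;0 -0.1 0 -0.3;0 0 0 0;0 0 0 0")

```text
time_s: 20.65
position: [0.5167, 0.0601, 0.2076]
tool_rot: [0.011, 1.0, 0.0, 0.0]
ft_force: [0.3, 0.0, -0.6]
opening: 0.0
finger_force: 0.0
```

```bash
python3 -c "
from h import *
door()
t=snap('top')
g=cv2.cvtColor(t['color'],6)
for th in(-.05,0,.05,.1,.15,.2,.3):
    d=-Y*np.cos(th)-X*np.sin(th);o=-X*np.cos(th)+Y*np.sin(th);print(th,'free',proj(t,np.r_[H+.182*d,.232]).round(1),'bar free end',proj(t,np.r_[H+.165*d+.047*o,.219]).round(1))
cv2.imwrite('pics/t9.png',cv2.resize(t['color'][160:260,260:360],(800,800))[:600,:,::-1])
for u in (312,315,318,321,324,327):print(u,g[185:240,u])
"
```

```text
t 20.65 theta 0.1973 tool theta -0.058 s 0.1587 z 0.2076 F [ 0.32  0.02 -0.6 ] |Fxy| 0.33
-0.05 free [321.7 182.1] bar free end [312.6 206.5]
0 free [321.5 186.7] bar free end [311.2 210.5]
0.05 free [321.  191.3] bar free end [309.6 214.5]
0.1 free [320.3 195.8] bar free end [307.8 218.4]
0.15 free [319.4 200.3] bar free end [305.8 222.2]
0.2 free [318.2 204.7] bar free end [303.6 225.9]
0.3 free [315.2 213.5] bar free end [298.6 233. ]
312 [54 54 56 55 55 55 56 57 57 57 56 57 57 57 56 58 56 55 55 56 57 57 55 57
 56 55 55 55 58 55 55 56 56 56 55 56 56 56 54 54 56 56 55 55 54 56 55 54
 56 55 55 56 55 54 55]
315 [54 55 54 56 56 54 57 56 56 57 57 58 59 58 57 57 58 57 57 56 56 55 56 57
 55 56 55 55 57 55 56 57 56 57 55 55 53 54 53 54 52 52 52 52 51 48 50 45
 43 44 43 44 41 43 43]
318 [55 55 54 52 56 56 57 57 58 58 58 58 57 57 55 53 54 55 53 54 52 51 50 50
 48 48 47 46 45 47 46 46 45 45 43 43 45 46 44 47 45 47 46 47 45 45 46 44
 42 44 45 44 41 43 42]
321 [ 52  51  52  47  44  44  41  42  47  50  48  50  49  49  47  50  50  51
  51  50  50  50  50  48  48  45  44  46  46  44  45  43  43  41  42  42
  42  41  41  39  41  39  41  37  38  36  36  37  38  37  51  62  78  98
 118]
324 [ 52  52  50  49  50  49  50  49  45  46  44  44  44  42  42  44  43  42
  42  42  40  40  40  40  38  39  37  37  39  38  41  44  49  52  54  44
  40  38  40  43  48  54  57  56  54  44  43  43  44  71 139 153 155 156
 155]
327 [ 43  43  44  42  41  40  42  39  40  41  40  41  41  41  42  44  44  51
  57  61  69  72  74  73  84 128 140 148 151 152 154 156 157 156 150  94
  56  48  49  51  73  76  76  77  75  58  50  50  50  67 117 152 157 156
 158]
```

Emit:
jog_arm(targets="-0.1 0 0 0;-0.1 0 0 0;-0.1 0 0 0;-0.1 0 0 0;-0.05 0 0 0;-0.05 0 0 0;-0.05 0 0 0")

```text
time_s: 21.4
position: [0.5305, 0.0598, 0.2073]
tool_rot: [0.01, 1.0, 0.0, 0.0]
ft_force: [0.3, 0.1, 0.4]
opening: -0.0001
finger_force: 0.0
```

```bash
cat >> h.py <<'E'
def oc():
    s=env.sense();p=s['position'][:2]-H;print('out',(-p@X).round(4),'along',(-p@Y).round(4),'F',s['ft_force'].round(1))
E
python3 -c "
from h import *
oc()
s=snap('side')
g=cv2.cvtColor(s['color'],6)
for th in(-.05,-.02,0,.05,.1,.15):
    d=-Y*np.cos(th)-X*np.sin(th);o=-X*np.cos(th)+Y*np.sin(th);print(th,'free top',proj(s,np.r_[H+.182*d,.232]).round(1),'inner corner',proj(s,np.r_[H+.182*d-.015*o,.232]).round(1),'bar free end',proj(s,np.r_[H+.165*d+.042*o,.224]).round(1),'face mid',proj(s,np.r_[H+.182*d,.12]).round(1))
np.save('pics/s.npy',s['color'])
"
```

```text
out 0.0742 along 0.1435 F [0.3 0.1 0.4]
-0.05 free top [337.8 201.2] inner corner [342.9 197.5] bar free end [317.  210.7] face mid [337.1 240. ]
-0.02 free top [335.9 202.5] inner corner [341.2 198.9] bar free end [314.7 211.6] face mid [335.4 241.3]
0 free top [334.6 203.4] inner corner [340.1 199.9] bar free end [313.2 212.2] face mid [334.2 242.2]
0.05 free top [331.2 205.5] inner corner [337.  202.1] bar free end [309.3 213.7] face mid [331.1 244.3]
0.1 free top [327.7 207.5] inner corner [333.7 204.3] bar free end [305.3 214.9] face mid [327.8 246.3]
0.15 free top [323.9 209.4] inner corner [330.2 206.4] bar free end [301.2 216.1] face mid [324.3 248.2]
```

```bash
python3 -c "
import numpy as np,cv2
g=cv2.cvtColor(np.load('pics/s.npy'),6)
for r in range(226,262,5):print(r,g[r-2:r+3,312:350].mean(0).astype(int))
"
```

```text
226 [ 83  82  81  81  82  82  81  84  83  85  83  84  85  83  85  83  90  98
 104 115 122 119 120 115 109 103  90  88  89  87  88  88  86  89  87  88
  83  88]
231 [ 83  83  81  83  83  84  80  83  83  83  84  82  84  84  83  85  85  84
  89  92  92  91  87  91 101 108 118 124 122 120 119 104  97  90  84  86
  88  88]
236 [ 81  82  83  83  83  83  82  83  82  84  83  82  84  84  82  84  83  82
  89  97 100  94  85  86  89  90  85  80  85  90  95 100 109 120 125 122
 118 111]
241 [ 83  81  83  84  82  83  81  82  82  82  83  83  82  84  84  84  84  84
  87  99 100  95  87  88  89  93  85  87  86  88  88  86  86  82  85  85
  89  97]
246 [82 84 82 85 83 85 82 85 83 83 82 82 83 83 84 85 85 82 90 99 96 88 89 85
 89 92 87 88 88 87 87 87 85 85 86 88 84 85]
251 [84 85 85 83 86 84 87 86 85 84 85 86 84 83 84 83 85 83 87 95 89 86 86 85
 87 90 88 88 88 87 87 85 85 86 84 85 85 86]
256 [85 87 87 86 87 86 86 86 85 86 86 85 86 86 84 83 84 83 86 91 87 87 88 84
 88 91 87 86 86 86 89 86 87 86 85 87 85 86]
261 [89 87 90 86 87 89 87 86 88 84 88 84 85 85 85 85 84 82 84 92 87 86 89 88
 87 91 88 87 87 86 84 86 85 86 85 87 84 86]
```

Emit:
jog_arm(targets="-0.04 0 0 0;-0.04 0 0 0;-0.04 0 0 0")

```text
time_s: 21.75
position: [0.5335, 0.0597, 0.2073]
tool_rot: [0.01, 1.0, 0.0, 0.0]
ft_force: [0.6, -0.5, 0.0]
opening: 0.0001
finger_force: 0.0
```

Edge at column ≈330.5 means the left door sits at about 0.06–0.07 rad, so it isn't caught yet. Pressing again with the longer lever.

Emit:
jog_arm(targets="-0.04 0 0 0;-0.04 0 0 0;-0.04 0 0 0;-0.04 -0.01 0 0")

```text
time_s: 22.15
position: [0.5372, 0.0594, 0.2072]
tool_rot: [0.01, 1.0, 0.0, -0.0]
ft_force: [-2.9, 0.6, 0.5]
opening: -0.0
finger_force: 1.5
```

Emit:
jog_arm(targets="-0.04 -0.01 0 0;-0.04 -0.01 0 0")

```text
time_s: 22.35
position: [0.5384, 0.0589, 0.2071]
tool_rot: [0.01, 1.0, 0.0, -0.001]
ft_force: [-9.3, 0.3, 3.2]
opening: -0.0001
finger_force: 4.3
```

```bash
python3 -c "
from h import *
oc()"
```

```text
out 0.0663 along 0.1437 F [-9.3  0.3  3.2]
```

Emit:
jog_arm(targets="-0.04 -0.01 -0.01 0;-0.04 -0.01 -0.01 0")

```text
time_s: 22.55
position: [0.5397, 0.0583, 0.2072]
tool_rot: [0.01, 1.0, -0.0, -0.002]
ft_force: [-11.5, -1.1, 1.6]
opening: -0.0001
finger_force: 5.1
```

Emit:
jog_arm(targets="-0.04 -0.01 0 0;-0.04 -0.02 0 0")

```text
time_s: 22.75
position: [0.5415, 0.0575, 0.2071]
tool_rot: [0.01, 1.0, -0.0, -0.002]
ft_force: [-11.6, 0.2, 2.9]
opening: -0.0001
finger_force: 5.5
```

Emit:
jog_arm(targets="-0.04 -0.01 -0.01 0;-0.04 -0.02 0 0")

```text
time_s: 22.95
position: [0.5432, 0.0567, 0.2072]
tool_rot: [0.01, 1.0, -0.0, -0.003]
ft_force: [-13.2, -0.8, 1.5]
opening: -0.0003
finger_force: 6.3
```

Emit:
jog_arm(targets="-0.04 -0.01 -0.01 0;-0.04 -0.02 0 0")

```text
time_s: 23.15
position: [0.5449, 0.056, 0.2072]
tool_rot: [0.01, 1.0, -0.0, -0.003]
ft_force: [-13.3, -1.4, 1.1]
opening: 0.0001
finger_force: 6.7
```

Emit:
jog_arm(targets="-0.04 -0.01 -0.01 0")

```text
time_s: 23.25
position: [0.5456, 0.0557, 0.2073]
tool_rot: [0.01, 1.0, -0.0, -0.003]
ft_force: [-13.6, -1.1, -0.9]
opening: -0.0004
finger_force: 6.4
```

```bash
python3 -c "
from h import *
oc();print(env.sense()['wrist_torque'])"
```

```text
out 0.0588 along 0.1463 F [-13.6  -1.1  -0.9]
[-0.24113728  2.66877546 -0.03115825]
```

Emit:
jog_arm(targets="-0.04 -0.01 0 0")

```text
time_s: 23.35
position: [0.5467, 0.0554, 0.2073]
tool_rot: [0.01, 1.0, -0.0, -0.003]
ft_force: [-13.7, -1.3, 0.7]
opening: 0.0003
finger_force: 7.0
```

Emit:
jog_arm(targets="-0.04 -0.02 0 0")

```text
time_s: 23.45
position: [0.5474, 0.0549, 0.2072]
tool_rot: [0.01, 1.0, -0.0, -0.004]
ft_force: [-14.5, -1.0, 0.5]
opening: -0.0001
finger_force: 7.6
```

Emit:
jog_arm(targets="-0.03 -0.01 -0.01 0")

```text
time_s: 23.55
position: [0.5479, 0.0547, 0.2073]
tool_rot: [0.01, 1.0, 0.0, -0.004]
ft_force: [-16.9, -1.0, -0.6]
opening: 0.0001
finger_force: 7.9
```

Emit:
jog_arm(targets="-0.02 -0.01 0 0")

```text
time_s: 23.65
position: [0.5486, 0.0545, 0.2073]
tool_rot: [0.01, 1.0, 0.0, -0.004]
ft_force: [-14.0, -0.7, -0.5]
opening: -0.0001
finger_force: 6.9
```

Emit:
jog_arm(targets="0 0 0 0;0 0 0 0")

```text
time_s: 23.85
position: [0.5488, 0.0544, 0.2073]
tool_rot: [0.01, 1.0, 0.0, -0.003]
ft_force: [-13.2, -0.9, -1.2]
opening: -0.0002
finger_force: 6.5
```

```bash
python3 -c "
from h import *
oc();print(env.sense()['joint_efforts'])"
```

```text
out 0.0556 along 0.1473 F [-13.2  -0.9  -1.2]
[-2.21499447e-01 -5.00248539e+01  5.63769758e+01 -5.48239097e+00
  7.66305439e-01 -4.76097688e-02]
```

Emit:
jog_arm(targets="-0.03 -0.01 0 0")

```text
time_s: 23.95
position: [0.5492, 0.0542, 0.2072]
tool_rot: [0.01, 1.0, 0.0, -0.004]
ft_force: [-15.8, -0.3, -0.5]
opening: 0.0
finger_force: 7.7
```

Emit:
jog_arm(targets="-0.03 -0.01 0 0")

```text
time_s: 24.05
position: [0.5498, 0.054, 0.2073]
tool_rot: [0.01, 1.0, 0.0, -0.004]
ft_force: [-16.7, -1.6, 0.7]
opening: -0.0001
finger_force: 8.1
```

Emit:
jog_arm(targets="-0.02 -0.01 0 0")

```text
time_s: 24.15
position: [0.5503, 0.0538, 0.2072]
tool_rot: [0.01, 1.0, 0.0, -0.004]
ft_force: [-15.6, -0.4, -0.2]
opening: 0.0003
finger_force: 7.7
```

Emit:
jog_arm(targets="-0.03 -0.01 0 0")

```text
time_s: 24.25
position: [0.552, 0.0532, 0.2074]
tool_rot: [0.01, 1.0, -0.0, -0.003]
ft_force: [-7.0, -2.3, -2.3]
opening: -0.0001
finger_force: 3.3
```

Emit:
jog_arm(targets="-0.02 -0.01 0 0")

```text
time_s: 24.35
position: [0.5539, 0.0529, 0.2079]
tool_rot: [0.01, 1.0, -0.0, -0.001]
ft_force: [0.9, -0.9, -0.1]
opening: 0.0001
finger_force: 0.0
```

Emit:
jog_arm(targets="-0.02 -0.01 0 0")

```text
time_s: 24.45
position: [0.5556, 0.0528, 0.2087]
tool_rot: [0.01, 1.0, 0.0, 0.0]
ft_force: [0.2, 0.2, 0.2]
opening: 0.0002
finger_force: 0.0
```

The catch snapped and the force dropped to zero. Backing away.

Emit:
jog_arm(targets="0.1 0 0 0;0.3 0 0 0;0.6 0 0 0;0.8 0 0 0;0 0 -1 0;0 0 -1 0;0 0 -1 0;0 0 -1 0")

```text
time_s: 25.25
position: [0.5098, 0.0538, 0.3101]
tool_rot: [0.01, 1.0, 0.0, 0.0]
ft_force: [0.3, -0.6, -0.6]
opening: 0.0001
finger_force: 0.0
```

```bash
python3 -c "
from h import *
s=snap('side');g=cv2.cvtColor(s['color'],6)
for r in range(236,262,5):print(r,g[r-2:r+3,318:350].mean(0).astype(int))
t=snap('top');gt=cv2.cvtColor(t['color'],6)
# right handle via top: bar center
print('pred Rbar',proj(t,np.array([.5554,-.034,.219])))
go([.5554,-.034,.31],None);print(env.sense()['joints'].round(2))
b=cv2.inRange(t['color'],(0,0,0),(255,255,255))
for u in (340,347,354):print(u,gt[196:222,u])
"
```

```text
236 [ 84  84  83  84  84  82  83  83  82  83  86  83  84  85  84  84  86  85
  86  83  81  83  82  91  93  99 109 117 125 119 115 109]
241 [83 85 84 84 83 85 84 84 83 84 83 84 84 84 86 82 85 85 83 83 83 87 87 85
 86 85 85 83 84 84 87 97]
246 [86 85 85 85 83 87 86 86 85 86 85 85 85 85 83 84 85 83 85 82 84 85 87 86
 85 85 85 84 85 84 84 86]
251 [84 86 86 86 84 85 87 86 86 86 84 85 85 85 83 83 85 84 85 85 86 86 86 85
 85 86 85 86 84 84 86 83]
256 [88 88 89 86 90 88 87 87 88 86 85 87 86 85 87 86 85 82 85 83 87 84 84 85
 86 86 86 85 83 85 84 85]
261 [87 85 89 89 90 91 89 88 89 88 86 84 87 86 86 87 85 86 86 86 84 85 85 85
 88 85 84 83 84 85 82 82]
pred Rbar [346.47331198 210.68461858]
pos [0.511  0.0536 0.3127] yang 88.81 delta units [-1.85 -3.47  0.12]  
[-0.15 -0.13  0.01  1.71  0.   -0.13]
340 [ 81  81  81  81  79  80  83  92  93 100 103 119 136 155 137 113 102 104
 104 105 106 105 107 105 100 101]
347 [ 81  82  81  81  81  81  82  88  82  98 101 102 126 149 148 129 121 162
 173 173 172 171 174 178 175 173]
354 [ 83  81  82  82  83  82  83  84  90  95 102 105 113 134 158 141 123 142
 168 172 173 172 172 173 175 175]
```

The left door's protruding edge has gone, so it is shut. Next I'll hook the right handle with the closed fingers from above, behind the bar.

Emit:
jog_arm(targets="-0.4 -0.5 0 0.6;-0.4 -0.5 0 0;-0.4 -0.5 0 0;-0.4 -0.5 0 0;-0.4 -0.5 0 0;-0.3 -0.5 0 0;0 -0.3 0 0;0 0 0 0")

```text
time_s: 26.15
position: [0.5616, -0.0337, 0.3086]
tool_rot: [0.041, 0.999, 0.0, -0.0]
ft_force: [0.2, -0.2, -1.0]
opening: 0.0
finger_force: 0.0
```

```bash
python3 -c "
from h import *
go([.5794,-.0359,.2],85.4)"
```

```text
pos [ 0.5616 -0.0337  0.3086] yang 85.3 delta units [-0.72 -0.03  4.34] turn -0.02
```

Emit:
jog_arm(targets="-0.4 0 0 0;-0.32 0 0.5 0;0 0 0.5 0;0 0 0.6 0;0 0 0.6 0;0 0 0 0")

```text
time_s: 26.75
position: [0.5785, -0.0333, 0.2508]
tool_rot: [0.04, 0.999, 0.001, -0.002]
ft_force: [-0.9, 0.4, -0.7]
opening: 0.0001
finger_force: 0.0
```

Emit:
jog_arm(targets="0 0 0.4 0;0 0 0.3 0;0 0 0.3 0;0 0 0.3 0;0 0 0 0")

```text
time_s: 27.25
position: [0.5792, -0.0339, 0.22]
tool_rot: [0.04, 0.999, 0.0, -0.001]
ft_force: [0.4, 0.1, 0.0]
opening: 0.0004
finger_force: 0.0
```

Emit:
jog_arm(targets="0 0 0.3 0;0 0 0.3 0;0 0 0.2 0;0 0 0 0;0 0 0 0")

```text
time_s: 27.75
position: [0.5796, -0.0341, 0.2013]
tool_rot: [0.04, 0.999, 0.0, -0.0]
ft_force: [-0.2, -0.0, 0.3]
opening: -0.0002
finger_force: 0.0
```

Emit:
jog_arm(targets="0.12 0 0 0;0.12 0 0 0;0.1 0 0 0;0.1 0 0 0;0.1 0 0 0;0.1 -0.02 0 -0.1;0.1 -0.02 0 -0.1;0.1 -0.02 0 -0.1")

```text
time_s: 28.55
position: [0.5581, -0.0338, 0.2013]
tool_rot: [0.025, 1.0, 0.0, -0.0]
ft_force: [-0.0, 0.5, -0.4]
opening: 0.0002
finger_force: 0.0
```

```bash
cat >> h.py <<'E'
Hr=np.array([.5865,-.1719])
def rd(g=.026):
    s=env.sense();p=s['position'][:2]-Hr;r=np.hypot(*p);al=np.arctan2(-p@X,p@Y);R=Ro.from_quat(s['tool_rot']).as_matrix()
    print('t',s['time_s'],'theta_r',(al-np.arcsin(g/r)).round(3),'tool',np.arctan2(-R[:2,0]@Y,-R[:2,0]@X).round(3),'s',np.sqrt(r*r-g*g).round(4),'pos',s['position'].round(4),'F',s['ft_force'].round(1))
E
python3 -c "
from h import *
rd()"
```

```text
t 28.55 theta_r 0.097 tool 0.03 s 0.1386 pos [ 0.5581 -0.0338  0.2013] F [-0.   0.5 -0.4]
```

Emit:
jog_arm(targets="0.16 -0.03 0 -0.5;0.16 -0.03 0 -0.4;0.16 -0.03 0 -0.4;0.18 -0.04 0 -0.4;0.2 -0.04 0 -0.4;0.2 -0.04 0 -0.4;0.2 -0.04 0 -0.4;0.2 -0.04 0 -0.4")

```text
time_s: 29.35
position: [0.5228, -0.0449, 0.2012]
tool_rot: [-0.14, 0.99, 0.0, -0.0]
ft_force: [0.9, -0.5, 0.2]
opening: 0.0
finger_force: 0.3
```

```bash
python3 -c "
from h import *
rd();s=snap('side');g=cv2.cvtColor(s['color'],6)
for th in (0,.2,.3,.4):
    d=Y*np.cos(th)-X*np.sin(th);print(th,'free corner',proj(s,np.r_[Hr+.182*d,.1]).round(1))
for r in (245,255,265,275):print(r,g[r-1:r+2,290:370:2].mean(0).astype(int))
"
```

```text
t 29.35 theta_r 0.361 tool 0.361 s 0.1397 pos [ 0.5228 -0.0449  0.2012] F [ 0.9 -0.5  0.2]
0 free corner [336.  249.9]
0.2 free corner [325.1 259.5]
0.3 free corner [320.5 265. ]
0.4 free corner [316.6 271. ]
245 [ 92  93  90  94  91  97  94  93  90  89  92  93  79  84  80  77  91  41
  64  65  62  76  31  40  31  74  94  95  93  90  83 106 121  90  93  88
  94  87  91  95]
255 [170 175 168 131  94 102  96  96  95  93  92  94  96  90  92  98  94  99
  97  97  87  86  87  91 102 121 133 140 148 126  81  91  90  90  91  91
  92  93  92  91]
265 [119  97  99 159 171 175 170 169 174 170 172 125  91  95  96  96  96  95
  93  93  91  94  89  92  93  92  93  91  89  91  90  92  91  92  91  91
  94  93  86  90]
275 [108  93  96  96  94 106 141 119  91  92 142 178 173 173 179  97  93  95
  92  95  94  92  92  92  92  91  93  93  91  90  91  92  92  90  92  92
  90  90  90  92]
```

Emit:
jog_arm(targets="0.25 -0.05 0 -0.5;0.27 -0.05 0 -0.5;0.27 -0.05 0 -0.5;0.27 -0.05 0 -0.5;0.27 -0.05 0 -0.5;0.27 -0.05 0 -0.5;0.27 -0.05 0 -0.5;0.27 -0.05 0 -0.5")

```text
time_s: 30.2
position: [0.4796, -0.0772, 0.2013]
tool_rot: [-0.334, 0.943, 0.0, 0.0]
ft_force: [1.4, 0.0, -0.0]
opening: -0.0
finger_force: 0.3
```

Emit:
jog_arm(targets="0.27 -0.05 0 -0.5;0.27 -0.05 0 -0.5;0.27 -0.05 0 -0.5;0.27 -0.05 0 -0.5;0.27 -0.05 0 -0.5;0.27 -0.05 0 -0.5;0.27 -0.05 0 -0.5;0.27 -0.05 0 -0.5")

```text
time_s: 31.0
position: [0.4518, -0.1242, 0.2012]
tool_rot: [-0.515, 0.857, 0.0, 0.0]
ft_force: [0.0, 0.9, 0.1]
opening: 0.0
finger_force: 0.2
```

```bash
python3 -c "
from h import *
rd();print(env.sense()['joints'].round(2))
"
```

```text
t 31.0 theta_r 1.127 tool 1.161 s 0.1405 pos [ 0.4518 -0.1242  0.2012] F [0.  0.9 0.1]
[-0.55 -0.31 -0.34  1.53  0.   -1.63]
```

Emit:
jog_arm(targets="0.27 -0.05 0 -0.4;0.27 -0.05 0 -0.4;0.27 -0.05 0 -0.4;0.2 -0.04 0 -0.4;0.12 -0.02 0 -0.2;0.06 0 0 0;0 0 0 0;0 0 0 0")

```text
time_s: 31.8
position: [0.4448, -0.1534, 0.2013]
tool_rot: [-0.589, 0.808, 0.0, 0.0]
ft_force: [-0.5, -0.1, 0.0]
opening: -0.0002
finger_force: 0.0
```

Emit:
jog_arm(targets="-0.15 0 0 0;-0.1 0 0 0;0 0 -0.3 0;0 0 -0.5 0;0 0 -1 0;0 0 -1 0;0 0 -1 0;0 0 -1 0")

```text
time_s: 32.6
position: [0.4468, -0.1477, 0.3236]
tool_rot: [-0.589, 0.808, -0.001, 0.0]
ft_force: [1.2, -0.1, 0.7]
opening: 0.0
finger_force: 0.0
```

Emit:
jog_arm(targets="1 0 0 0;1 0 0 0;1 0 0 0;1 0 0 0;0 0 0 0;0 0 0 0")

```text
time_s: 33.2
position: [0.416, -0.2431, 0.3221]
tool_rot: [-0.588, 0.809, -0.0, 0.0]
ft_force: [0.4, 0.7, 0.0]
opening: 0.0003
finger_force: 0.0
```

```bash
python3 -c "
from h import *
rd();s=snap('side');t=snap('top');g=cv2.cvtColor(s['color'],6);gt=cv2.cvtColor(t['color'],6)
for th in (1.05,1.2,1.3,1.4):
    d=Y*np.cos(th)-X*np.sin(th);print(th,'R free top',proj(s,np.r_[Hr+.182*d,.232]).round(1),proj(t,np.r_[Hr+.182*d,.232]).round(1))
for r in range(230,274,4):print(r,gt[r,350:420:2])
print('left')
for th in (-.06,0,.06,.12):
    d=-Y*np.cos(th)-X*np.sin(th);o=-X*np.cos(th)+Y*np.sin(th);print(th,'bar',proj(t,np.r_[H+.135*d+.042*o,.224]).round(1),'free',proj(t,np.r_[H+.182*d,.232]).round(1))
for u in (284,288,292,296):print(u,gt[185:222,u])
cv2.imwrite('pics/end.png',t['color'][...,::-1])
"
```

```text
t 33.2 theta_r 1.905 tool 1.338 s 0.1829 pos [ 0.416  -0.2431  0.3221] F [0.4 0.7 0. ]
1.05 R free top [308.2 274.1] [365.2 270.8]
1.2 R free top [312.9 286.1] [377.4 277.9]
1.3 R free top [317.3 294.1] [386.1 281.5]
1.4 R free top [323.  301.8] [395.  284.2]
230 [150 121  91  89  91  99 107 105 104  95  67  87 103 103 102 103 104 103
 104 129 154  92  79  72 150 164 162 160 146 149 149 152 151 154 151]
234 [152  95  89  89  89  88  89  90 118 117  79  57  89 102 104 104 104 104
 111 154 119  87  71 119 163 164 162 137 150 151 151 151 151 150 151]
238 [ 96  88  88  89  90  88  89  94 151 156 148 100  86  71  77 109 149 156
 158 150  93  75  80 157 161 162 154 148 151 151 152 149 154 152 154]
242 [ 89  89  88  91  89  88  89  90  90 102 129 153 154 157 157 160 156 157
 154  98  82  71 144 163 161 160 148 150 151 147 150 151 151 154 154]
246 [ 89  88  87  88  89  87  87  89  89  89  88  88  88  87  88  91 123 146
 116  88  71 101 166 164 164 130 120 129 134 122 118 120 135 147 150]
250 [146 120  96  89  88  89  89  88  90  88  88  87  89  88  85  70  69  69
  70  70  77 153 164 166 160
[... 871 characters left out ...]
r [294.5 210.4] free [320.9 192.2]
0.12 bar [292.5 214.2] free [320.  197.6]
284 [112 119 121 121 119 119 120 119 119 119 119 119 117 117 117 117 129 125
 108  89  98 140 147 147 149 149 150 150 153 154 152 146 108  93  92  99
 142]
288 [ 73  73  73  73  74  72  73  74  74  73  74  79  91  95  88 110 128 126
 110  87  95 137 151 152 149 149 150 152 155 155 154 149 109  93  92  98
 143]
292 [ 73  72  74  72  73  72  72  74  73  75  75  79  91  93  92 112 127 125
 109  88  88  98 140 150 152 151 152 152 152 153 150 146 107  92  91  99
 142]
296 [ 73  72  72  73  73  74  73  73  74  73  75  77  90  93  92 112 130 127
 109  89  89  97 138 151 151 148 149 150 151 151 153 149 108  92  92  96
 137]
```

Left bar row ≈201.5 (θ ≈ −0.06, caught). The right door's edge fits θ ≈ 1.3. The gripper is clear, so I'm handing in.

```bash
python3 -c "
from h import *
print(workorder.job_done())"
```

```text
the job is handed in; nothing more can be done
None
```

I handed the job in at about 33 s: the cartridge was hung in the left door's holder and released, the left door was pushed through its catch and looks shut (about −0.06 rad), and the right door stands open at about 1.3 rad. The hand-in gave no verdict, and I did not look at the cartridge again after the door closed.

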